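Load the balcony drip feeder

ROBOT

A 6-joint arm with a two-finger parallel gripper is mounted at the origin on the work surface. World frame = base frame: x ahead of the robot, y to its left, z up, the work surface at z = 0. Lengths are in mm, angles in rad, forces in N, time in s.
With the tool pointing down it reaches from about 300 to 775 mm from the base axis. Payload 14.6 kg.
Tool frame: the origin (TCP) lies between the finger pads; the fingertips stand 25 mm ahead of it and the grasp point (between the pads) lies 6 mm ahead of it; z points along the fingers, x is the direction in which the jaws open and shut, and the axes are right-handed (so a half turn about z gives the same grasp; the last joint's range is limited). The gripper opens to 94 mm and grips with 3 to 60 N. Pads are 16 mm wide; open, the fingers measure 119 mm over their backs; the gripper's body (75 mm by 177 mm) begins 78 mm behind the grasp point.
Start: joints at [-1.233, 0.3, 1.521, -0, 1.321, -0.067], TCP at [216.601, -505.543, 230.446] pointing down, gripper open.
Joint ranges: [-3.03, 3.03], [-0.79, 2.21], [0.23, 2.52], [-1.04, 4.18], [0, 3.07], [-2.55, 2.55]. Speed limits (rad/s): [2.22, 2.22, 2.57, 3.14, 3.14, 3.14].

INTERFACE

Orientations are given as [roll, pitch, yaw] about the fixed x, y, z axes, in that order (R = Rz(yaw) Ry(pitch) Rx(roll)).
In Python, from cell import manip gives the robot as it stands.
- The arm moves only by the tool apply_moves, never from a script. Its argument "series" is a list of rows, each a list of 3 entries, a list of its own where there are three numbers: the shift along the world's x, y, z in cm, then the turn, a rotation vector about the world's x, y, z in rad, then the opening in per cent of the stroke, from 0 (shut) to 100 (fully open). A call has exactly 10 rows; each row is the pose to reach, as a shift and turn from the pose commanded when the call began; what a row does not reach only later rows make up. A row lasts 1/8 s, in which the tool goes at most 62.5 mm and 10.7 degrees, less where a joint would pass 70% of its speed; a pose out of reach is approached as far as the arm can. A call with a gripper value outside its range is refused whole. The fingers move at their own pace and stop on an object; "grip_force" is the grip in N (left out, the last holds). Time passes only in rows, so rows that repeat a pose let the fingers close, or fill a call up. It gives the time, the measured TCP pose, the force and the opening at its end, in the units of the state.
- manip.read_state(): the state, without advancing time (a new reading comes with each control period).
- manip.camera(name): name is "side" or "top"; returns (picture, depth): 420x560x3 uint8, red, green, blue; 420x560 float32, mm along the optical axis (not along the pixel's ray), 0 where there is no reading.
- manip.camera_info(name): a dict with "intrinsics" (3x3 intrinsics, pixels), "extrinsics" (4x4, takes a point from world to camera coordinates). Camera axes: x right, y down, z forward; pixel columns grow to the right and rows downward; lengths in mm; the calibration is good to about 2 mm. A picture is of the moment at which its call begins. camera_info takes no time and is no camera call.
- manip.sign_off(): hands the job in, once; it reports no verdict.
The state is a dict: "clock": time; "joints": joint angles; "qd": joint speeds; "effort": joint torques, N m; "eef_pos": TCP position; "eef_rot": TCP orientation; "wrist_force": force on the tool from outside, world axes, zero at the start; "moment": the same for the moment, N m; "finger_gap": finger opening in mm.
Only numpy, scipy, OpenCV 4.12 (cv2) and the standard library are available. Lean on these libraries where they do the work, as an engineer would, in place of code of your own. Each camera call takes 0.05 s, during which the arm holds its last target.

TASK

Load the balcony's drip feeder: put every feed cartridge lying on the bench into the dosing well whose cap has the same colour, flipping that cap open first, pressing the cartridge fully home so that it sits flush in its recess before the cap goes over it (never force it in with the cap), and then pressing the cap shut. When all cartridges are in and all three caps, used or not, are fully shut, swing the orange feed lever right over to on (away from the robot). Leave the crock and the aluminium pot where they stand.

Things in the scene. Friction and masses are not known exactly. Their poses are not given: they have to be found in the camera images.
- cart_red: red feed cartridge, a solid plastic block 64 (x) x 44 (y) x 40 (z) mm with dark slots on top, 0.1 to 0.2 kg, loose on the bench; origin at the centre of its underside, z up. Either way round (half turn) fits. May be absent.
- well_red: the fixed grey dosing well with the red cap, for the red cartridge: block 84 (x) x 64 (y) x 50 mm high, open on top under its cap; origin at the centre of its underside on the bench, x towards the hinge side (away from the robot), z up
- well_red_mouth (a point): centre of that well's recess at the rim, 50 mm above the bench, axes as the well's. The recess is 68 (x) x 48 (y) mm. In it a stiff follower plate stops a cartridge 13 mm proud of the rim; pushing down with 6 N or more sinks it 14 mm to a stop, where it stays, the cartridge top 1 mm below the rim (underside 41 mm below)
- cap_red (a joint): angle of the red flip cap: 0 = shut (level), grows as it opens up and away from the robot, stop at 1.8 (leaning back). A stiff hinge (0.04 N m) holds it where it is left; it has no catch. The cap is a plate 84 x 64 x 4 mm running from 4 to 88 mm from the hinge axis towards the robot, its underside 2 mm above the well's rim when shut.
- cap_red_hinge (a point): middle of the red cap's hinge axis (along the well's y), at x = +46, z = 52 mm in the well's frame; turns with the cap: with the cap shut its x, y, z axes are those of the well
- cap_red_thumb (a point): tip of the red cap's thumb lever: a tab 6 mm thick, 24 mm wide, rising 44 mm from the hinge axis at right angles to the cap (upright when shut, level and pointing away from the robot when the cap stands upright). Pushing it away from the robot swings the cap up.
- cart_blue: blue feed cartridge, a solid plastic block 64 (x) x 44 (y) x 40 (z) mm with dark slots on top, 0.1 to 0.2 kg, loose on the bench; origin at the centre of its underside, z up. Either way round (half turn) fits. May be absent.
- well_blue: the fixed grey dosing well with the blue cap, for the blue cartridge: block 84 (x) x 64 (y) x 50 mm high, open on top under its cap; origin at the centre of its underside on the bench, x towards the hinge side (away from the robot), z up
- well_blue_mouth (a point): centre of that well's recess at the rim, 50 mm above the bench, axes as the well's. The recess is 68 (x) x 48 (y) mm. In it a stiff follower plate stops a cartridge 13 mm proud of the rim; pushing down with 6 N or more sinks it 14 mm to a stop, where it stays, the cartridge top 1 mm below the rim (underside 41 mm below)
- cap_blue (a joint): angle of the blue flip cap: 0 = shut (level), grows as it opens up and away from the robot, stop at 1.8 (leaning back). A stiff hinge (0.04 N m) holds it where it is left; it has no catch. The cap is a plate 84 x 64 x 4 mm running from 4 to 88 mm from the hinge axis towards the robot, its underside 2 mm above the well's rim when shut.
- cap_blue_hinge (a point): middle of the blue cap's hinge axis (along the well's y), at x = +46, z = 52 mm in the well's frame; turns with the cap: with the cap shut its x, y, z axes are those of the well
- cap_blue_thumb (a point): tip of the blue cap's thumb lever: a tab 6 mm thick, 24 mm wide, rising 44 mm from the hinge axis at right angles to the cap (upright when shut, level and pointing away from the robot when the cap stands upright). Pushing it away from the robot swings the cap up.
- cart_yellow: yellow feed cartridge, a solid plastic block 64 (x) x 44 (y) x 40 (z) mm with dark slots on top, 0.1 to 0.2 kg, loose on the bench; origin at the centre of its underside, z up. Either way round (half turn) fits. May be absent.
- well_yellow: the fixed grey dosing well with the yellow cap, for the yellow cartridge: block 84 (x) x 64 (y) x 50 mm high, open on top under its cap; origin at the centre of its underside on the bench, x towards the hinge side (away from the robot), z up
- well_yellow_mouth (a point): centre of that well's recess at the rim, 50 mm above the bench, axes as the well's. The recess is 68 (x) x 48 (y) mm. In it a stiff follower plate stops a cartridge 13 mm proud of the rim; pushing down with 6 N or more sinks it 14 mm to a stop, where it stays, the cartridge top 1 mm below the rim (underside 41 mm below)
- cap_yellow (a joint): angle of the yellow flip cap: 0 = shut (level), grows as it opens up and away from the robot, stop at 1.8 (leaning back). A stiff hinge (0.04 N m) holds it where it is left; it has no catch. The cap is a plate 84 x 64 x 4 mm running from 4 to 88 mm from the hinge axis towards the robot, its underside 2 mm above the well's rim when shut.
- cap_yellow_hinge (a point): middle of the yellow cap's hinge axis (along the well's y), at x = +46, z = 52 mm in the well's frame; turns with the cap: with the cap shut its x, y, z axes are those of the well
- cap_yellow_thumb (a point): tip of the yellow cap's thumb lever: a tab 6 mm thick, 24 mm wide, rising 44 mm from the hinge axis at right angles to the cap (upright when shut, level and pointing away from the robot when the cap stands upright). Pushing it away from the robot swings the cap up.
- feed_lever (a joint): angle of the orange feed lever, an 80 mm toggle on a grey block at the left: 0 = off, leaning towards the robot; 1.0 = on, leaning away from it; it stays where it is left
- feed_lever_tip (a point): ball (26 mm across) at the free end of the feed lever; the lever swings about the y axis of this point (the hinge line), 0.5 rad either side of upright; pivot 80 mm from the ball and 22 mm above the bench, so the ball is 92 mm high at both ends, 102 mm upright; about 1 N at the ball moves it
- crock: round white ceramic crock with a stone-grey lid, 136 mm across, 156 mm high, origin under its centre; leave it alone
- pot: small open aluminium pot, 120 mm across plus two side handles, 75 mm high, origin under its centre; leave it alone

How it is judged:
By the outcome, as a careful person would: the job done as asked, in the order asked, and still so for the second after the job is handed in, with the robot touching nothing.
Of cart_red, cart_blue, cart_yellow only 2 to 3 are there at a start; the rules pass over those that are not, and their reading is None.
At some moment in a run one of cart_red, cart_blue, cart_yellow may be knocked a few centimetres aside while the robot is not near it.
Once in a run the grip may slacken for a moment while it holds something.
It also fails if it takes over 210 s, if anything falls off the work surface, if the arm or the gripper's body presses on something with over 40 N, if the wrist force passes 120 N, or if a joint passes its speed limit or range.

## Working session

There is one attempt and no reset: what is moved stays moved. The work goes in short steps, Python scripts to look and compute and a tool call to move; the robot and the scene stay as the last step left them, time stands still between calls to the robot, and variables do not carry over. Pictures are saved under pics/ and viewed, and the job is handed in when it is done.

Besides the shell and the picture viewer there is one more tool, called after "Call:" by a JSON object that holds its "fn" and its "kwargs". apply_moves: Moves the arm, as the interface text tells. Its arguments: {"type":"object","properties":{"series":{"type":"array","items":{"type":"array"}},"grip_force":{"type":"number"}},"required":["series"]}

```bash
ls; mkdir -p pics
python3 - <<'E'
from cell import manip
import cv2,numpy as np
s=manip.read_state();print(s)
for n in("side","top"):
    p,d=manip.camera(n);cv2.imwrite(f"pics/{n}0.png",p[:,:,::-1]);np.save(f"pics/{n}0.npy",d)
    i=manip.camera_info(n);print(n,np.round(i["intrinsics"],1).tolist(),np.round(i["extrinsics"],3).tolist())
E
```

```text
pics
{'clock': 0.0, 'joints': array([-1.23257785e+00,  3.00489737e-01,  1.52158558e+00,  1.54317426e-05,
        1.32070349e+00, -6.65870076e-02]), 'qd': array([-0.00016203, -0.00060605,  0.0015825 , -0.00052319,  0.00070618,
        0.00074229]), 'effort': array([-1.61739157e-03, -5.31820428e+01, -3.52734804e+01,  7.07103079e-02,
        2.42884067e-02, -1.09568807e-04]), 'eef_pos': array([ 216.54060126, -505.32177613,  229.87418839]), 'eef_rot': array([-3.14149882e+00,  1.18253111e-03, -1.16599461e+00]), 'wrist_force': array([ 0.09967312,  1.33563588, -0.60494574]), 'moment': array([-0.06627024, -0.03397361,  0.01409169]), 'finger_gap': 94.09425554454626}
side [[390.2, 0.0, 279.8], [0.0, 390.2, 201.2], [0.0, 0.0, 1.0]] [[-0.913, -0.408, 0.014, 476.587], [-0.269, 0.577, -0.771, 229.396], [0.307, -0.708, -0.636, 767.054], [0.0, 0.0, 0.0, 1.0]]
top [[407.5, 0.0, 281.7], [0.0, 407.5, 209.3], [0.0, 0.0, 1.0]] [[-0.013, -1.0, 0.005, -3.755], [-0.995, 0.013, -0.094, 517.87], [0.094, -0.006, -0.996, 1117.232], [0.0, 0.0, 0.0, 1.0]]
```

View pics/top0.png

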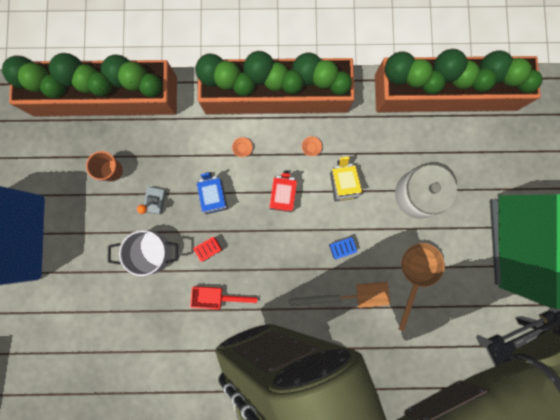

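View pics/side0.png

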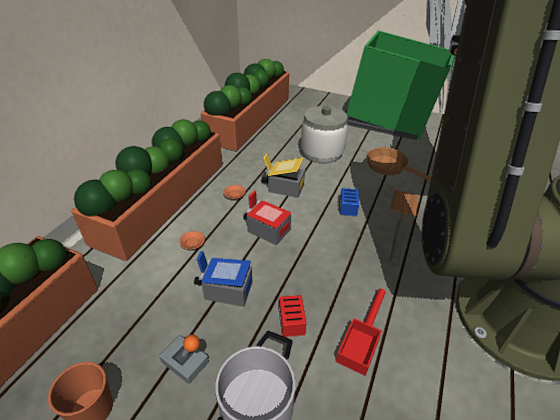

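The top view shows the wells: blue at (211,193), red at (284,193) and yellow at (346,180). The red cartridge is at (208,248), the blue at (343,247), and no yellow one is visible. The feed lever ball is at (141,209). I'll measure these next.

```bash
cat > h.py <<'E'
from cell import manip
import cv2,numpy as np
from scipy.spatial.transform import Rotation as Ro
def cam(n):
    i=manip.camera_info(n);return np.array(i["intrinsics"]),np.array(i["extrinsics"])
def pts(n,d):
    K,E=cam(n);v,u=np.mgrid[:d.shape[0],:d.shape[1]]
    P=np.stack([(u-K[0,2])/K[0,0]*d,(v-K[1,2])/K[1,1]*d,d],-1)
    return (P-E[:3,3])@E[:3,:3]
def ray(n,uv,z):
    K,E=cam(n);uv=np.atleast_2d(uv)
    r=np.c_[uv,np.ones(len(uv))]@np.linalg.inv(K).T@E[:3,:3];o=-E[:3,:3].T@E[:3,3]
    return o+r*((z-o[2])/r[:,2])[:,None]
def proj(n,p):
    K,E=cam(n);q=(np.atleast_2d(p)@E[:3,:3].T+E[:3,3])@K.T;return q[:,:2]/q[:,2:]
HUE={"red":[(0,5),(174,180)],"blue":[(105,125)],"yellow":[(24,34)],"orange":[(6,13)]}
def mask(p,c,s=120,v=60):
    h=cv2.cvtColor(p,cv2.COLOR_RGB2HSV);m=np.zeros(h.shape[:2],np.uint8)
    for a,b in HUE[c]: m|=cv2.inRange(h,(a,s,v),(b,255,255))
    return m
def blobs(m,amin=40):
    n,l,st,c=cv2.connectedComponentsWithStats(m,connectivity=8)
    return [(l==k,st[k],c[k]) for k in range(1,n) if st[k][4]>=amin]
def snap(n,tag):
    p,d=manip.camera(n);cv2.imwrite(f"pics/{n}{tag}.png",p[:,:,::-1]);np.save(f"pics/{n}{tag}.npy",d);return p,d
def load(n,tag): return cv2.imread(f"pics/{n}{tag}.png")[:,:,::-1].copy(),np.load(f"pics/{n}{tag}.npy")
def crop(n,tag,x0,y0,x1,y1,k):
    p=cv2.imread(f"pics/{n}{tag}.png")[y0:y1,x0:x1];cv2.imwrite(f"pics/{n}{tag}c{x0}_{y0}.png",cv2.resize(p,None,fx=k,fy=k,interpolation=cv2.INTER_CUBIC))
E
python3 - <<'E'
from h import *
for n in("top","side"):
    p,d=load(n,"0");P=pts(n,d)
    for c in HUE:
        for m,st,ce in blobs(mask(p,c)):
            q=P[m&(d>0)]
            r=cv2.minAreaRect(np.argwhere(m)[:,::-1].astype(np.float32))
            print(n,c,st.tolist(),ce.round(1),"med",np.median(q,0).round(0),"zrange",np.percentile(q[:,2],[5,95]).round(0),r)
crop("top","0",120,130,400,290,2.8);crop("side","0",160,130,380,400,2.2)
E
```

```text
top red [270, 173, 27, 38, 524] [283.1 192.6] med [562. -17.  56.] zrange [18. 83.] ((283.10919189453125, 191.1812286376953), (24.053794860839844, 37.33625030517578), 7.594643592834473)
top red [193, 237, 29, 25, 405] [207.  248.7] med [410. 196.  39.] zrange [29. 43.] ((206.941162109375, 248.73529052734375), (16.29236602783203, 25.210290908813477), 59.03623962402344)
top red [191, 286, 67, 24, 886] [214.1 297.7] med [274. 190.   6.] zrange [-1. 30.] ((223.8346405029297, 298.64593505859375), (66.37049865722656, 22.3938045501709), 3.5763344764709473)
top blue [197, 173, 28, 38, 469] [210.6 192.4] med [565. 184.  62.] zrange [52. 86.] ((209.94232177734375, 190.7115478515625), (36.6737174987793, 23.92616844177246), 78.69007110595703)
top blue [0, 187, 44, 97, 3801] [ 20.1 235.3] med [452. 662. 111.] zrange [ 25. 181.] ((21.5, 235.0), (96.0, 43.0), 90.0)
top blue [330, 237, 27, 22, 387] [343.2 247.6] med [ 408. -177.   39.] zrange [33. 42.] ((343.20001220703125, 247.6000213623047), (15.811388969421387, 24.03331184387207), 71.56505584716797)
top yellow [332, 157, 30, 39, 472] [346.2 177.7
[... 4451 characters left out ...]
05.45944213867188), (25.975040435791016, 27.783428192138672), 9.462322235107422)
side orange [179, 231, 26, 19, 362] [191.9 240. ] med [703.  97.   9.] zrange [ 3. 14.] ((191.95001220703125, 239.85000610351562), (17.39252471923828, 25.298219680786133), 71.56504821777344)
side orange [0, 247, 97, 140, 5528] [ 42.9 313.1] med [800. 403.  62.] zrange [ 11. 109.] ((34.75001907348633, 314.2500305175781), (52.32590103149414, 150.61373901367188), 45.0)
side orange [183, 334, 17, 18, 232] [191.1 342.8] med [513. 360. 103.] zrange [ 93. 108.] ((191.0, 342.5), (17.0, 16.0), 90.0)
side orange [48, 362, 62, 58, 2571] [ 81.6 391.8] med [656. 473.  51.] zrange [ 5. 75.] ((78.5, 390.5), (57.0, 61.0), 90.0)
```

```bash
ls pics
```

```text
side0.npy
side0.png
side0c160_130.png
top0.npy
top0.png
top0c120_130.png
```

View pics/top0c120_130.png

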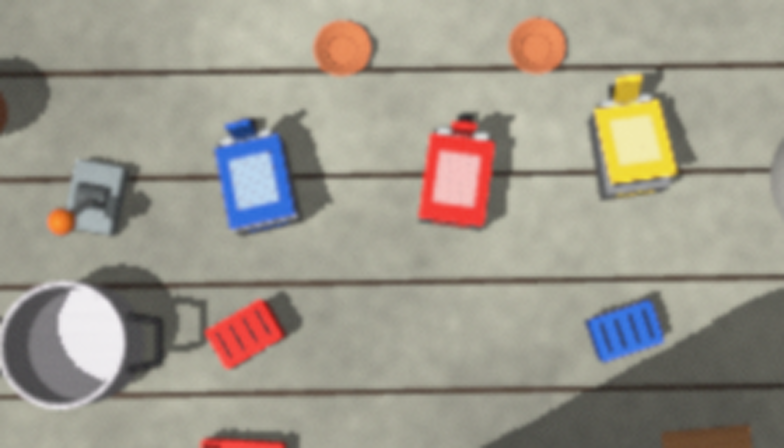

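View pics/side0c160_130.png

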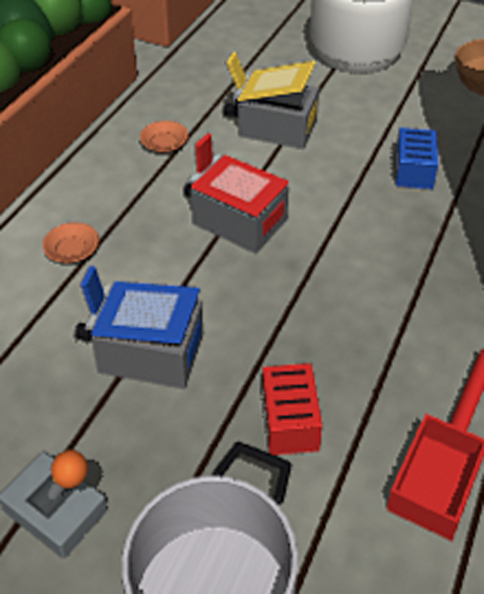

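```bash
cat >> h.py <<'E'
def rect(n,m,z):
    c,_=cv2.findContours(m.astype(np.uint8),cv2.RETR_EXTERNAL,cv2.CHAIN_APPROX_NONE)
    c=max(c,key=cv2.contourArea)
    w=ray(n,c[:,0,:].astype(float),z)[:,:2].astype(np.float32)
    (cx,cy),(a,b),t=cv2.minAreaRect(w)
    if a<b:a,b,t=b,a,t+90
    return round(cx,1),round(cy,1),round(a,1),round(b,1),round((t+90)%180-90,1)
def toprect(n,p,d,c,xy,z,k=0,rad=60,tol=7,hue=True):
    "rectangle of the points near height z around xy; world mm"
    P=pts(n,d);m=(np.hypot(P[...,0]-xy[0],P[...,1]-xy[1])<rad)&(abs(P[...,2]-z)<tol)&(d>0)
    if hue: 
        mm=cv2.morphologyEx(mask(p,c,60,60),cv2.MORPH_CLOSE,np.ones((9,9)))>0; m&=mm
    m=m.astype(np.uint8)
    if k: m=cv2.morphologyEx(m,cv2.MORPH_OPEN,cv2.getStructuringElement(cv2.MORPH_ELLIPSE,(k,k)))
    return rect(n,m,z)
E
python3 - <<'E'
from h import *
for n in("top","side"):
    K,E=cam(n);print(n,"campos",(-E[:3,:3].T@E[:3,3]).round(0))
    p,d=load(n,"0");P=pts(n,d)
    print("bench z noise",P[225:235,255:275,2].mean(),P[225:235,255:275,2].std())
    for c,xy in(("red",(410,199)),("blue",(406,-168))):
        print(n,"cart",c,toprect(n,p,d,c,xy,40,rad=50,tol=6))
    for c,xy in(("red",(555,-17)),("blue",(553,184)),("yellow",(590,-180))):
        mm=cv2.morphologyEx(mask(p,c,40,60),cv2.MORPH_CLOSE,np.ones((9,9)))
        mm=cv2.morphologyEx(mm,cv2.MORPH_OPEN,cv2.getStructuringElement(cv2.MORPH_ELLIPSE,(13,13)))>0
        q=P[mm&(np.hypot(P[...,0]-xy[0],P[...,1]-xy[1])<60)&(P[...,2]>48)]
        ce=q.mean(0);v=np.linalg.svd(q-ce,full_matrices=False)[2][2];v*=np.sign(v[2])
        print(n,"cap",c,ce.round(1),"normal",v.round(3),"tilt",np.arccos(v[2]).round(3),len(q),toprect(n,p,d,c,xy,ce[2],k=13,tol=25))
E
```

```text
top campos [ 410.   -4. 1161.]
bench z noise 11.156603885014194 115.59837346711372
top cart red (409.8, 197.0, 63.9, 44.2, -60.2)
top cart blue (408.0, -177.4, 63.8, 43.0, -72.5)Traceback (most recent call last):
  File "<stdin>", line 13, in <module>
  File "h.py", line 43, in toprect
    return rect(n,m,z)
  File "h.py", line 31, in rect
    c=max(c,key=cv2.contourArea)
ValueError: max() iterable argument is empty
```

```bash
sed -i 's/    m=m.astype(np.uint8)$/    m=cv2.morphologyEx(m.astype(np.uint8),cv2.MORPH_CLOSE,np.ones((5,5)))/' h.py
python3 - <<'E'
from h import *
for n in("top","side"):
    p,d=load(n,"0");P=pts(n,d)
    for c,xy in(("red",(410,199)),("blue",(406,-168))):
        print(n,"cart",c,toprect(n,p,d,c,xy,40,rad=50,tol=6))
    for c,xy in(("red",(555,-17)),("blue",(553,184)),("yellow",(590,-180))):
        mm=cv2.morphologyEx(mask(p,c,40,60),cv2.MORPH_CLOSE,np.ones((13,13)))
        mm=cv2.morphologyEx(mm,cv2.MORPH_OPEN,cv2.getStructuringElement(cv2.MORPH_ELLIPSE,(11,11)))>0
        q=P[mm&(d>0)&(np.hypot(P[...,0]-xy[0],P[...,1]-xy[1])<60)&(P[...,2]>48)]
        ce=q.mean(0);v=np.linalg.svd(q-ce,full_matrices=False)[2][2];v*=np.sign(v[2])
        l=blobs(mm.astype(np.uint8));l=[b for b in l if np.hypot(*(ray(n,b[2],56)[0,:2]-xy))<40]
        print(n,"cap",c,ce.round(1),"normal",v.round(3),"tilt",np.arccos(v[2]).round(3),len(q),rect(n,l[0][0],ce[2]) if l else None)
E
```

```text
top cart red (409.8, 197.0, 63.9, 44.2, -60.2)
top cart blue (408.0, -177.4, 63.8, 43.0, -72.5)
top cap red [560.3 -13.4  57.3] normal [-0.061  0.012  0.998] tilt 0.062 749 (562.1, -15.1, 100.1, 67.9, -10.0)
top cap blue [561.1 183.7  63. ] normal [ 0.003 -0.014  1.   ] tilt 0.014 803 (563.8, 182.8, 108.8, 69.0, 11.5)
top cap yellow [ 594.3 -185.6   72.2] normal [ 0.149 -0.019  0.989] tilt 0.151 755 (597.5, -186.7, 118.3, 67.9, 12.2)
side cart red (409.1, 199.3, 67.0, 44.0, -60.0)
side cart blue (406.6, -173.9, 69.7, 43.0, -72.8)
side cap red [559.5 -11.6  57.2] normal [-0.053  0.003  0.999] tilt 0.053 755 (556.4, -11.8, 126.4, 66.1, -8.0)
side cap blue [559.9 185.6  62.7] normal [ 0.012 -0.03   0.999] tilt 0.032 1236 (561.5, 185.8, 113.0, 65.7, 19.0)
side cap yellow [ 597.3 -186.1   71.7] normal [0.311 0.03  0.95 ] tilt 0.318 350 (598.9, -193.9, 99.1, 65.2, 56.1)
```

```bash
cat >> h.py <<'E'
def capmask(n,p,c,k):
    m=cv2.morphologyEx(mask(p,c,110,70),cv2.MORPH_CLOSE,np.ones((3,3)))
    cs,_=cv2.findContours(m,cv2.RETR_EXTERNAL,cv2.CHAIN_APPROX_NONE);f=np.zeros_like(m)
    cv2.drawContours(f,cs,-1,1,-1)
    return cv2.morphologyEx(f,cv2.MORPH_OPEN,cv2.getStructuringElement(cv2.MORPH_ELLIPSE,(k,k)))
E
python3 - <<'E'
from h import *
n="top"
p,d=load(n,"0");P=pts(n,d)
out=p.copy()
for c,xy in(("red",(555,-17)),("blue",(553,184)),("yellow",(590,-180))):
    mm=capmask(n,p,c,15)
    l=[b for b in blobs(mm) if np.hypot(*(ray(n,b[2],56)[0,:2]-xy))<40]
    m=l[0][0];out[m]=(0,255,0)
    q=P[cv2.erode(m.astype(np.uint8),np.ones((3,3)))>0];q=q[q[:,2]>48]
    A=np.c_[q-q.mean(0)];co=np.linalg.lstsq(np.c_[A[:,:2],np.ones(len(A))],q[:,2],rcond=None)[0]
    print(c,q.mean(0).round(1),"slope",co.round(3),rect(n,m,q.mean(0)[2]),l[0][2])
# lever / well grey tops, mouth edges
cv2.imwrite("pics/m0.png",cv2.resize(out[130:290,120:400,::-1],None,fx=2.8,fy=2.8))
E
```

```text
red [556.3 -13.5  61.8] slope [-1.3370e+00 -2.3000e-02  6.1775e+01] (557.5, -13.8, 90.0, 65.7, -8.7) [282.69390582 193.92243767]
blue [558.4 182.   64.2] slope [-0.536 -0.986 64.185] (559.7, 182.0, 84.8, 66.0, 12.7) [210.59379616 193.96750369]
yellow [ 589.1 -184.8   80. ] slope [-1.718  1.998 79.95 ] (589.9, -184.8, 75.3, 63.5, 9.8) [346.39487179 180.20683761]
```

View pics/m0.png

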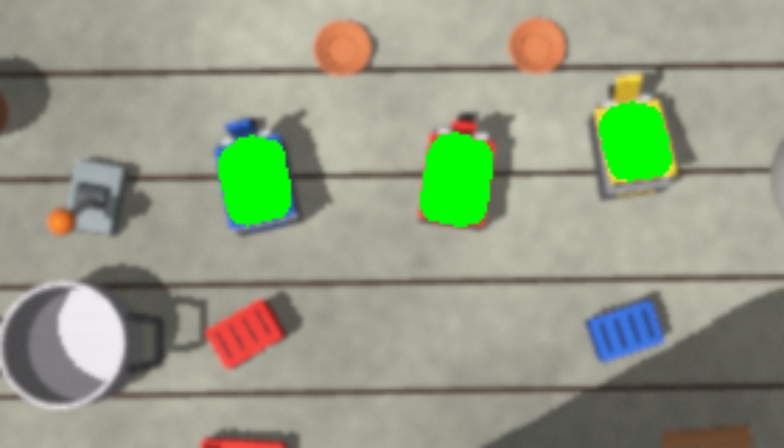

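Run:
```python
from h import *
n="top";p,d=load(n,"0")
for c,xy in(("red",(600,-20)),("blue",(605,192)),("yellow",(640,-176))):
    m=mask(p,c,110,50)&(1-capmask(n,p,c,13))
    P=pts(n,d);q=(m>0)&(d>0)&(P[...,2]>62)&(np.hypot(P[...,0]-xy[0],P[...,1]-xy[1])<45)
    print(c,"thumb pts",P[q].mean(0).round(1),np.percentile(P[q],[5,95],axis=0).round(0).tolist())
P=pts("side",load("side","0")[1])
```

```text
red thumb pts [602.4 -20.8  90.9] [[599.0, -30.0, 75.0], [605.0, -11.0, 98.0]]
blue thumb pts [604.9 191.9  86.2] [[600.0, 183.0, 69.0], [610.0, 201.0, 98.0]]
yellow thumb pts [ 641.5 -178.1   82.3] [[634.0, -188.0, 64.0], [649.0, -168.0, 94.0]]
```

Call:
{"fn": "apply_moves", "kwargs": {"series": [[[3.7,4.9,-0.4],[0,0,-0.1],0],[[7.4,9.8,-0.8],[0,0,-0.2],0],[[11.1,14.7,-1.2],[0,0,-0.3],0],[[14.8,19.6,-1.6],[0,0,-0.4],0],[[18.5,24.5,-2.0],[0,0,-0.5],0],[[22.2,29.4,-2.4],[0,0,-0.553],0],[[25.9,34.3,-2.8],[0,0,-0.553],0],[[29.6,39.2,-3.2],[0,0,-0.553],0],[[33.3,44.1,-3.6],[0,0,-0.553],0],[[36.8,48.7,-4.0],[0,0,-0.553],0]]}}

```text
clock: 1.35
eef_pos: [585.5, -16.6, 190.0]
eef_rot: [3.141, -0.0, -1.719]
wrist_force: [0.7, -0.1, 0.5]
finger_gap: 0.7
```

Call:
{"fn": "apply_moves", "kwargs": {"series": [[[0,0,-5.5],[0,0,0],0],[[0,0,-7.9],[0,0,0],0],[[0.6,-0.1,-7.9],[0,0,0],0],[[1.5,-0.2,-7.95],[0,0,0],0],[[2.3,-0.3,-8.2],[0,0,0],0],[[3.1,-0.45,-8.7],[0,0,0],0],[[3.7,-0.55,-9.3],[0,0,0],0],[[4.05,-0.6,-10.1],[0,0,0],0],[[4.25,-0.63,-11.0],[0,0,0],0],[[4.25,-0.63,-11.6],[0,0,0],0]]}}

```text
clock: 2.6
eef_pos: [628.1, -25.0, 76.8]
eef_rot: [-3.139, 0.0, -1.719]
wrist_force: [-16.3, 0.6, 57.9]
finger_gap: 0.5
```

Run:
```python
from h import *
snap("side","1");crop("side","1",160,130,380,400,2.2)
```

```text
(no output)
```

View pics/side1c160_130.png

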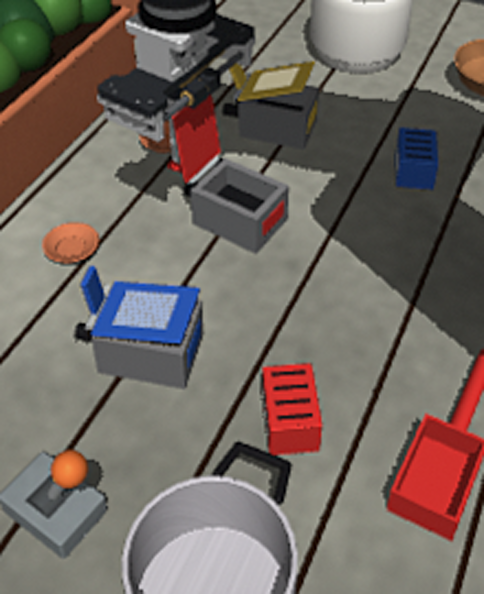

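Call:
{"fn": "apply_moves", "kwargs": {"series": [[[0.2,0,4],[0,0,0],0],[[0.2,0,10],[0,0,0],0],[[0,2,14],[0,0,0.05],0],[[-1,7,14],[0,0,0.2],0],[[-2,12,14],[0,0,0.358],0],[[-3,17,14],[0,0,0.358],0],[[-4.1,21.2,12],[0,0,0.358],0],[[-4.1,21.2,7],[0,0,0.358],0],[[-4.1,21.2,4.0],[0,0,0.358],0],[[-4.1,21.2,4.0],[0,0,0.358],0]]}}

```text
clock: 3.9
eef_pos: [584.8, 186.9, 111.9]
eef_rot: [3.137, -0.0, -1.361]
wrist_force: [-0.5, -0.1, 0.4]
finger_gap: 0.1
```

Run:
```python
from h import *
snap("side","2");crop("side","2",160,130,380,400,2.2)
```

```text
(no output)
```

View pics/side2c160_130.png

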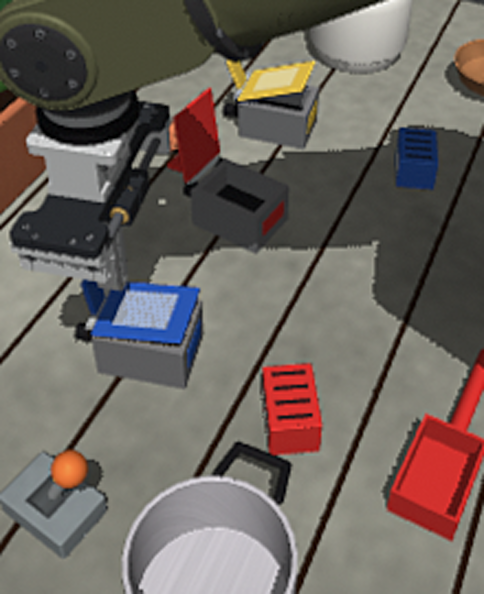

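Call:
{"fn": "apply_moves", "kwargs": {"series": [[[0,0,-0.4],[0,0,0],0],[[0.8,0.2,-0.4],[0,0,0],0],[[1.65,0.35,-0.45],[0,0,0],0],[[2.45,0.55,-0.7],[0,0,0],0],[[3.2,0.7,-1.2],[0,0,0],0],[[3.8,0.8,-1.8],[0,0,0],0],[[4.2,0.9,-2.6],[0,0,0],0],[[4.4,0.95,-3.3],[0,0,0],0],[[4.4,0.95,-3.8],[0,0,0],0],[[4.4,0.95,-3.8],[0,0,0],0]]}}

```text
clock: 5.2
eef_pos: [630.3, 196.7, 76.5]
eef_rot: [-3.141, 0.0, -1.361]
wrist_force: [1.4, -0.5, 0.2]
finger_gap: 0.4
```

Call:
{"fn": "apply_moves", "kwargs": {"series": [[[0.2,0,4],[0,0,0],0],[[0.2,0,10],[0,0,0],0],[[0,0,16],[0,0,0],50],[[-4,-2.5,19],[0,0,0],100],[[-8,-5.5,22],[0,0,0],100],[[-13,-9,22],[0,0,0],100],[[-18,-12,22],[0,0,0],100],[[-23,-15,22],[0,0,0],100],[[-27,-17.5,22],[0,0,0],100],[[-30,-19.7,22],[0,0,0],100]]}}

```text
clock: 6.45
eef_pos: [328.5, -0.9, 296.5]
eef_rot: [-3.141, -0.0, -1.361]
wrist_force: [0.2, -0.9, 0.3]
finger_gap: 77.3
```

Run:
```python
from h import *
for n in ("top","side"): snap(n,"3")
crop("top","3",120,130,400,290,2.8);crop("side","3",160,130,380,400,2.2)
```

```text
(no output)
```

View pics/top3c120_130.png

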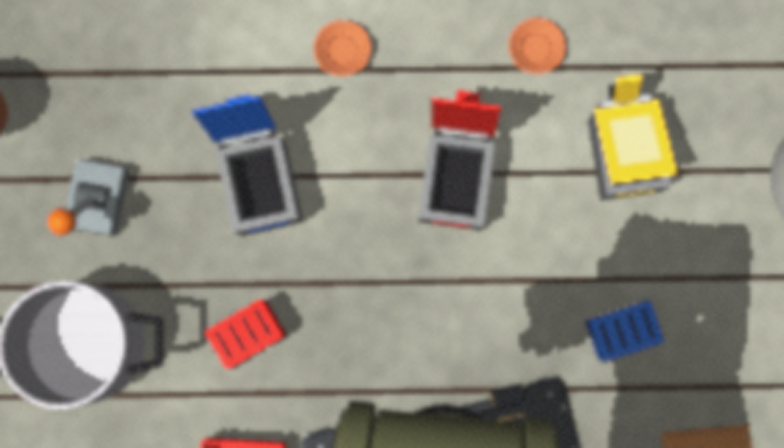

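View pics/side3c160_130.png

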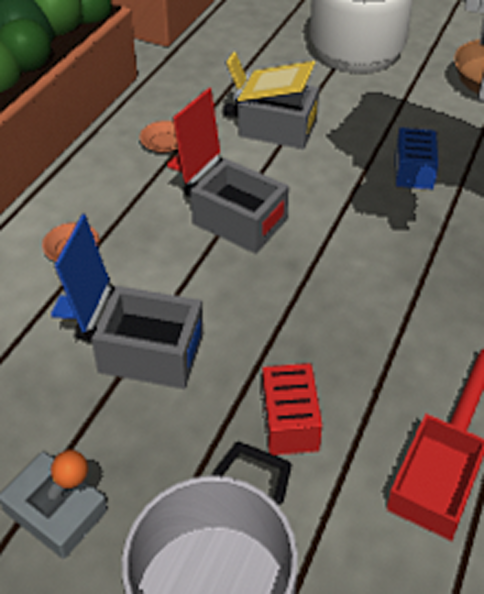

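The blue and red caps are both open, at (235,120) and (465,115) in the top crop. The recesses are visible and the cartridges haven't moved. Next I'll measure the mouths.

```bash
cat >> h.py <<'E'
def well(n,d,xy,psi):
    P=pts(n,d);K,E=cam(n)
    v,u=np.mgrid[:d.shape[0],:d.shape[1]]
    W=ray(n,np.c_[u.ravel(),v.ravel()].astype(float),50.)[:,:2].reshape(*d.shape,2)-xy
    c,s=np.cos(psi),np.sin(psi);a=W[...,0]*c+W[...,1]*s;b=-W[...,0]*s+W[...,1]*c
    near=(abs(a)<39)&(abs(b)<30)
    hole=near&(P[...,2]<45)&(d>0)
    hole=cv2.morphologyEx(hole.astype(np.uint8),cv2.MORPH_CLOSE,np.ones((3,3)))
    l=max(blobs(hole,10),key=lambda t:t[1][4])[0]
    g=W[l]
    # area centroid (subpixel) + rectangle
    return "centroid",(W[l].mean(0)+xy).round(1),"rect",rect(n,l,50.)
E
python3 - <<'E'
from h import *
for n in("top","side"):
    p,d=load(n,"3")
    for c,xy,ps in(("red",(556,-14),-.148),("blue",(559.5,182),.209)):
        print(n,c,*well(n,d,np.array(xy),ps))
    for c,xy in(("red",(410,199)),("blue",(406,-168))):
        print(n,"cart",c,toprect(n,p,d,c,xy,40,rad=50,tol=6))
    P=pts(n,d);K,E=cam(n)
    g=cv2.cvtColor(p,cv2.COLOR_RGB2GRAY)
    print([b[2].round(0) for b in blobs(mask(p,"yellow",80,40),20)])
E
```

```text
top red centroid [557.7 -12.6] rect (559.4, -12.0, 73.0, 52.2, -4.6)
top blue centroid [556.9 183.6] rect (559.1, 184.1, 74.7, 47.7, 11.9)
top cart red (409.9, 197.0, 64.0, 43.8, -59.7)
top cart blue (408.0, -177.4, 63.8, 43.0, -72.5)
[array([346., 178.])]
side red centroid [556.3 -10.4] rect (557.0, -11.0, 65.3, 43.1, -8.4)
side blue centroid [555.4 185. ] rect (556.0, 184.0, 66.4, 45.1, 12.1)
side cart red (408.9, 199.5, 67.5, 44.0, -60.0)
side cart blue (406.4, -173.8, 70.9, 42.2, -74.7)
[array([543.,   2.]), array([548.,  14.]), array([557.,  13.]), array([514.,  23.]), array([473.,  36.]), array([284., 166.]), array([545., 377.])]
```

```bash
cat >> h.py <<'E'
def rectify(n,p,xy,psi,z,ha=60,hb=50,k=4):
    "metric view of plane z; column=a+ha, row=b+hb, k px/mm"
    c,s=np.cos(psi),np.sin(psi)
    cor=[(-ha,-hb),(ha,-hb),(ha,hb),(-ha,hb)]
    w=np.array([(xy[0]+a*c-b*s,xy[1]+a*s+b*c,z) for a,b in cor])
    H=cv2.getPerspectiveTransform(proj(n,w).astype(np.float32),np.array([((a+ha)*k,(b+hb)*k) for a,b in cor],np.float32))
    return cv2.warpPerspective(p,H,(2*ha*k,2*hb*k),flags=cv2.INTER_CUBIC)
E
python3 - <<'E'
from h import *
rows=[]
for n in("top","side"):
    p,d=load(n,"3")
    ims=[cv2.convertScaleAbs(rectify(n,p,xy,ps,50.,ha=60,hb=50,k=3),alpha=1.5) for xy,ps in(((556,-13),-.14),((557,183.5),.209))]
    rows.append(np.hstack(ims))
im=np.vstack(rows);cv2.imwrite("pics/rect3.png",im[:,:,::-1]);print(im.shape)
E
```

```text
(600, 720, 3)
```

View pics/rect3.png

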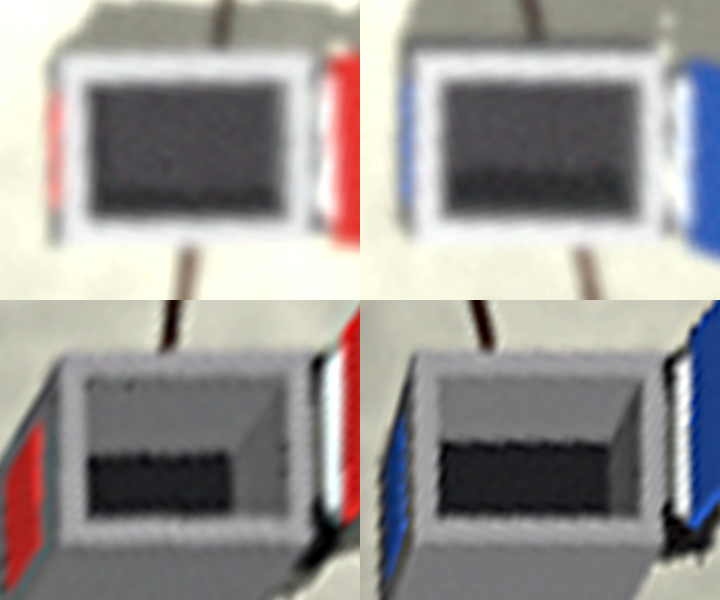

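```bash
cat >> h.py <<'E'
def edges(n,p,xy,psi,z,LA,LB,search=7,ha=60,hb=50,k=4,sgn=-1,gray=None):
    """sub-pixel edges of a rectangle LA x LB about xy in plane z: steepest brightness change (sgn*outward...) per slice;
    returns centre, angle, size"""
    im=rectify(n,p,xy,psi,z,ha,hb,k);g=(cv2.cvtColor(im,cv2.COLOR_RGB2GRAY) if gray is None else gray(im)).astype(np.float32)
    g=cv2.GaussianBlur(g,(0,0),k*0.7)
    gx=cv2.Sobel(g,cv2.CV_32F,1,0);gy=cv2.Sobel(g,cv2.CV_32F,0,1)
    res={}
    for name,side in(("a-",-1),("a+",1),("b-",-1),("b+",1)):
        L,M=(LA,LB) if name[0]=="a" else (LB,LA)
        P=[]
        for t in np.linspace(-M/2+7,M/2-7,25):
            ss=np.arange(side*L/2-search,side*L/2+search,1/k)
            aa,bb=(ss,np.full_like(ss,t)) if name[0]=="a" else (np.full_like(ss,t),ss)
            gg=(gx if name[0]=="a" else gy)[((bb+hb)*k).round().astype(int),((aa+ha)*k).round().astype(int)]*side*sgn*-1
            i=gg.argmax();P.append((t,ss[i]))
        P=np.array(P);f=np.polyfit(*P.T,1)
        for _ in range(3):
            r=P[:,1]-np.polyval(f,P[:,0]);ok=abs(r)<max(1.0,1.5*np.median(abs(r)));f=np.polyfit(*P[ok].T,1)
        res[name]=(f[1],f[0],np.std(r[ok]))
    ca=(res["a-"][0]+res["a+"][0])/2;cb=(res["b-"][0]+res["b+"][0])/2
    # slope: b-lines +slope = rotation, a-lines -slope
    ang=np.array([-res["a-"][1],-res["a+"][1],res["b-"][1],res["b+"][1]])
    c,s=np.cos(psi),np.sin(psi)
    return (round(xy[0]+ca*c-cb*s,1),round(xy[1]+ca*s+cb*c,1)),"psi",round(psi+np.median(ang),3),"angs",(psi+ang).round(3),"size",round(res["a+"][0]-res["a-"][0],1),round(res["b+"][0]-res["b-"][0],1)
E
python3 - <<'E'
from h import *
for n in("top","side"):
    p,d=load(n,"3")
    for c,xy,ps in(("red",(557.9,-14),-.14),("blue",(557,183.5),.209)):
        print(n,c,"hole",*edges(n,p,xy,ps,50.,66,46,5,sgn=-1))
    for c,xy,ps in(("red",(409.9,197),-1.045),("blue",(408,-177.4),-1.27)):
        ch=(0 if c=="red" else 2)
        f=lambda im:cv2.subtract(im[:,:,ch],im[:,:,1])
        print(n,"cart",c,*edges(n,p,xy,ps,40.,64,44,6,sgn=1,gray=f))
        print(n,"cart gray",c,*edges(n,p,xy,ps,40.,64,44,6,sgn=1,gray=lambda im:im[:,:,ch]) if c=="blue" else "")
E
```

```text
top red hole (np.float64(558.3), np.float64(-13.1)) psi -0.144 angs [-0.143 -0.096 -0.148 -0.144] size 65.7 46.0
top blue hole (np.float64(557.2), np.float64(183.2)) psi 0.214 angs [0.184 0.223 0.217 0.212] size 66.6 46.4
top cart red (np.float64(410.3), np.float64(196.3)) psi -1.045 angs [-1.034 -1.043 -1.048 -1.054] size 65.5 44.7
top cart gray red
top cart blue (np.float64(407.7), np.float64(-176.5)) psi -1.274 angs [-1.302 -1.278 -1.271 -1.264] size 67.0 43.7
top cart gray blue (np.float64(408.5), np.float64(-178.6)) psi -1.263 angs [-1.187 -1.281 -1.264 -1.261] size 62.2 43.5
side red hole (np.float64(558.1), np.float64(-14.6)) psi -0.149 angs [-0.157 -0.149 -0.149 -0.144] size 67.6 47.2
side blue hole (np.float64(557.2), np.float64(182.1)) psi 0.212 angs [0.208 0.212 0.216 0.212] size 67.7 47.3
side cart red (np.float64(409.6), np.float64(197.2)) psi -1.047 angs [-1.017 -1.046 -1.047 -1.052] size 63.4 43.3
side cart gray red
side cart blue (np.float64(408.2), np.float64(-179.1)) psi -1.228 angs [-1.083 -1.204 -1.253 -1.259] size 61.0 43.8
side cart gray blue (np.float64(407.1), np.float64(-178.3)) psi -1.285 angs [-1.299 -1.306 -1.24  -1.272] size 65.9 41.7
```

Run:
```python
from h import *
for n in("top","side"):
    p,d=load(n,"3");P=pts(n,d)
    for c,xy,ps in(("red",(410,196.8),-1.046),("blue",(408,-178),-1.265)):
        w=P[...,:2]-xy;a=w[...,0]*np.cos(ps)+w[...,1]*np.sin(ps);b=-w[...,0]*np.sin(ps)+w[...,1]*np.cos(ps)
        m=(d>0)&(P[...,2]>15)&(abs(b)>26)&(abs(b)<75)&(abs(a)<40)
        q=np.c_[a[m],b[m],P[m][:,2]];print(n,c,len(q),q[np.argsort(abs(q[:,0]))][:6].round(0).tolist())
```

```text
top red 0 []
top blue 0 []
side red 0 []
side blue 0 []
```

Call:
{"fn": "apply_moves", "kwargs": {"series": [[[0,0,0],[0,0,0.18],75],[[1,2,0],[0,0,0.36],75],[[2,4,-1],[0,0,0.54],75],[[3,7,-2],[0,0,0.72],75],[[4,10,-4],[0,0,0.9],75],[[5,12,-6],[0,0,1.08],75],[[6,14,-8],[0,0,1.26],75],[[7,16,-10],[0,0,1.44],75],[[8,18,-12],[0,0,1.62],75],[[8,19.7,-14],[0,0,1.8],75]]}}

```text
clock: 7.8
eef_pos: [410.6, 198.0, 155.3]
eef_rot: [-3.141, 0.0, 0.445]
wrist_force: [0.4, 0.0, 0.0]
finger_gap: 70.6
```

Call:
{"fn": "apply_moves", "kwargs": {"series": [[[0,0,-4],[0,0,0.086],75],[[0,0,-8],[0,0,0.086],75],[[0,0,-10.3],[0,0,0.086],75],[[0,0,-10.3],[0,0,0.086],75],[[0,0,-10.3],[0,0,0.086],20],[[0,0,-10.3],[0,0,0.086],20],[[0,0,-10.3],[0,0,0.086],20],[[0,0,-10.3],[0,0,0.086],20],[[0,0,-10.3],[0,0,0.086],20],[[0,0,-10.3],[0,0,0.086],20]], "grip_force": 30}}

```text
clock: 9.05
eef_pos: [410.4, 196.8, 54.1]
eef_rot: [3.141, -0.001, 0.525]
wrist_force: [-1.6, 0.1, 7.1]
finger_gap: 43.8
```

Call:
{"fn": "apply_moves", "kwargs": {"series": [[[0,0,3],[0,0,0],20],[[0,0,8],[0,0,0],20],[[1.5,-3,12],[0,0,0.15],20],[[4,-6.5,12],[0,0,0.3],20],[[6.5,-10,12],[0,0,0.45],20],[[9,-13.5,12],[0,0,0.6],20],[[11.5,-17,12],[0,0,0.75],20],[[14,-20,12],[0,0,0.898],20],[[14.8,-21.1,10],[0,0,0.898],20],[[14.8,-21.1,7.5],[0,0,0.898],20]]}}

```text
clock: 10.3
eef_pos: [558.5, -15.3, 127.9]
eef_rot: [3.141, 0.0, 1.422]
wrist_force: [0.0, 0.4, -2.7]
finger_gap: 43.8
```

Run:
```python
from h import *
for n in ("side","top"): snap(n,"4")
crop("side","4",200,100,360,260,3.5);crop("top","4",200,110,380,250,3)
```

```text
(no output)
```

View pics/side4c200_100.png

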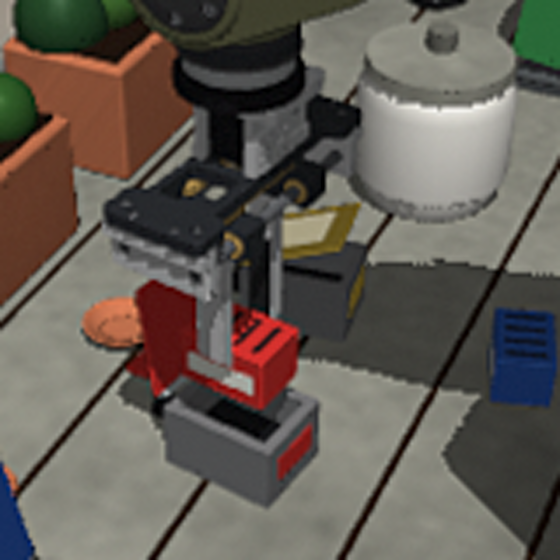

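View pics/top4c200_110.png

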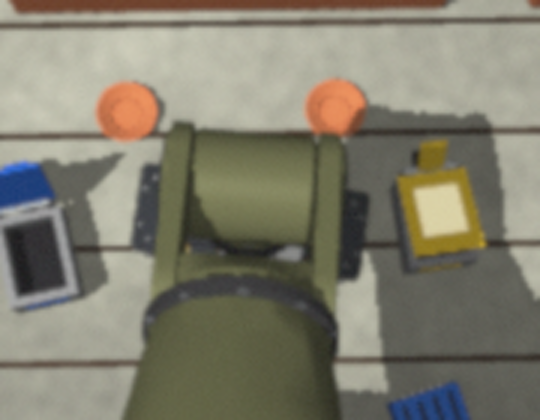

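Side view: the cartridge is held level above the red well, at about (240,350) in the crop. I'll lower it in stages and watch the force.

Call:
{"fn": "apply_moves", "kwargs": {"series": [[[0,0,-1],[0,0,0],20],[[0,0,-1.8],[0,0,0],20],[[0,0,-2.2],[0,0,0],20],[[0,0,-2.5],[0,0,0],20],[[0,0,-2.7],[0,0,0],20],[[0,0,-2.9],[0,0,0],20],[[0,0,-3.1],[0,0,0],20],[[0,0,-3.3],[0,0,0],20],[[0,0,-3.5],[0,0,0],20],[[0,0,-3.5],[0,0,0],20]]}}

```text
clock: 11.65
eef_pos: [558.0, -14.3, 93.3]
eef_rot: [-3.141, 0.0, 1.423]
wrist_force: [0.4, -0.2, -1.4]
finger_gap: 43.5
```

Call:
{"fn": "apply_moves", "kwargs": {"series": [[[0,0,-0.5],[0,0,0],20],[[0,0,-0.9],[0,0,0],20],[[0,0,-1.2],[0,0,0],20],[[0,0,-1.4],[0,0,0],20],[[0,0,-1.55],[0,0,0],20],[[0,0,-1.55],[0,0,0],20],[[0,0,-1.55],[0,0,0],70],[[0,0,-1.55],[0,0,0],70],[[0,0,-1.55],[0,0,0],70],[[0,0,-1.55],[0,0,0],70]]}}

```text
clock: 12.9
eef_pos: [558.1, -14.4, 78.0]
eef_rot: [3.141, 0.0, 1.423]
wrist_force: [-0.2, 0.1, -0.9]
finger_gap: 65.8
```

Call:
{"fn": "apply_moves", "kwargs": {"series": [[[0,0,2],[0,0,0],70],[[0,0,4],[0,0,0],0],[[0,0,4],[0,0,0],0],[[0,0,4],[0,0,0],0],[[0,0,4],[0,0,0],0],[[0,0,4],[0,0,0],0],[[0,0,4],[0,0,0],0],[[0,0,2.5],[0,0,0],0],[[0,0,1.5],[0,0,0],0],[[0,0,1.0],[0,0,0],0]]}}

```text
clock: 14.15
eef_pos: [557.7, -14.3, 86.8]
eef_rot: [-3.14, 0.0, 1.423]
wrist_force: [-2.7, 1.0, 4.9]
finger_gap: 0.4
```

Call:
{"fn": "apply_moves", "kwargs": {"series": [[[0,0,-0.3],[0,0,0],0],[[0,0,-0.5],[0,0,0],0],[[0,0,-0.7],[0,0,0],0],[[0,0,-0.9],[0,0,0],0],[[0,0,-1.0],[0,0,0],0],[[0,0,-1.1],[0,0,0],0],[[0,0,-1.2],[0,0,0],0],[[0,0,-1.3],[0,0,0],0],[[0,0,-1.4],[0,0,0],0],[[0,0,-1.4],[0,0,0],0]]}}

```text
clock: 15.4
eef_pos: [558.2, -14.4, 74.2]
eef_rot: [3.141, 0.0, 1.423]
wrist_force: [-4.9, 0.8, 7.2]
finger_gap: 0.0
```

Call:
{"fn": "apply_moves", "kwargs": {"series": [[[0,0,-0.05],[0,0,0],0],[[0,0,-0.1],[0,0,0],0],[[0,0,-0.15],[0,0,0],0],[[0,0,-0.15],[0,0,0],0],[[0,0,-0.15],[0,0,0],0],[[0,0,-0.15],[0,0,0],0],[[0,0,-0.15],[0,0,0],0],[[0,0,-0.15],[0,0,0],0],[[0,0,-0.15],[0,0,0],0],[[0,0,-0.15],[0,0,0],0]]}}

```text
clock: 16.65
eef_pos: [558.5, -14.4, 74.0]
eef_rot: [3.14, -0.0, 1.423]
wrist_force: [-10.0, 1.5, 21.7]
finger_gap: 0.7
```

Call:
{"fn": "apply_moves", "kwargs": {"series": [[[0,0,3],[0,0,0],0],[[0,0,8],[0,0,0],0],[[0,0,13],[0,0,0],0],[[0,0,16],[0,0,0],0],[[3,-0.4,17],[0,0,0],0],[[8,-1.2,17],[0,0,0],0],[[11.5,-1.7,17],[0,0,0],0],[[11.5,-1.7,14],[0,0,0],0],[[11.5,-1.7,10],[0,0,0],0],[[11.5,-1.7,7.5],[0,0,0],0]]}}

```text
clock: 17.9
eef_pos: [672.7, -31.3, 144.8]
eef_rot: [-3.14, 0.0, 1.423]
wrist_force: [-1.0, 0.1, 0.1]
finger_gap: 0.3
```

Run:
```python
from h import *
for n in ("side","top"): p,d=snap(n,"5")
p,d=load("side","5");P=pts("side",d)
w=P[...,:2]-(558.2,-14);a=w@np.array([.989,-.147]);b=w@np.array([.147,.989])
m=(abs(a)<24)&(abs(b)<15)&(d>0);print("z over recess",np.median(P[m][:,2]),m.sum(),np.percentile(P[m][:,2],[10,90]))
m=(abs(abs(a)-38)<3)&(abs(b)<22)&(d>0)&(P[...,2]<60)&(P[...,2]>40);print("rim z",np.median(P[m][:,2]))
crop("side","5",200,100,360,260,3.5)
```

```text
z over recess 50.66587267282424 314 [ 47.95453208 481.27686296]
rim z 49.904516092851196
```

View pics/side5c200_100.png

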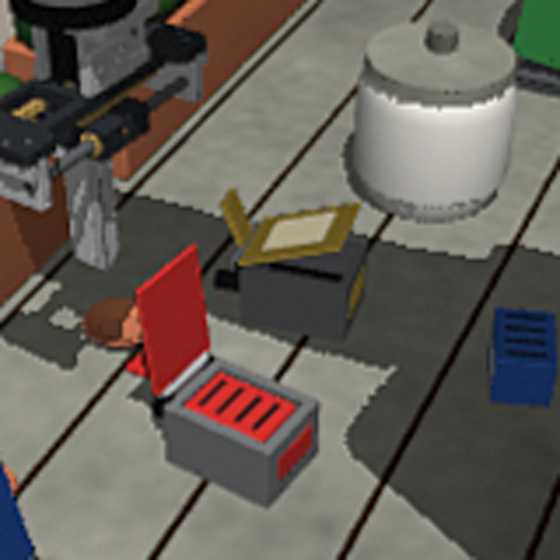

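The red cartridge sits flush with the rim, at about (240,410) in the crop. Now I'll close the red cap from behind.

Call:
{"fn": "apply_moves", "kwargs": {"series": [[[-3.0,0.45,-0.5],[0,0,0],0],[[-5.1,0.75,-0.6],[0,0,0],0],[[-6.3,0.95,-0.6],[0,0,0],0],[[-7.4,1.1,-0.7],[0,0,0],0],[[-8.5,1.25,-1.0],[0,0,0],0],[[-9.5,1.4,-1.5],[0,0,0],0],[[-10.4,1.55,-2.2],[0,0,0],0],[[-11.2,1.65,-3.0],[0,0,0],0],[[-11.9,1.75,-4.2],[0,0,0],0],[[-12.3,1.8,-5.0],[0,0,0],0]]}}

```text
clock: 19.25
eef_pos: [549.5, -13.3, 96.4]
eef_rot: [-3.141, 0.0, 1.423]
wrist_force: [0.7, 0.2, -0.3]
finger_gap: 0.7
```

Call:
{"fn": "apply_moves", "kwargs": {"series": [[[-0.3,0.05,-0.8],[0,0,0],0],[[-0.4,0.05,-1.3],[0,0,0],0],[[-0.4,0.05,-1.6],[0,0,0],0],[[-0.4,0.05,-1.75],[0,0,0],0],[[-0.4,0.05,-1.75],[0,0,0],0],[[-0.4,0.05,-1.75],[0,0,0],0],[[-0.4,0.05,-1.75],[0,0,0],0],[[-0.4,0.05,-1.75],[0,0,0],0],[[-0.4,0.05,-1.75],[0,0,0],0],[[-0.4,0.05,-1.75],[0,0,0],0]]}}

```text
clock: 20.5
eef_pos: [546.2, -12.9, 81.0]
eef_rot: [3.141, 0.0, 1.423]
wrist_force: [-6.8, 0.5, 12.7]
finger_gap: 0.2
```

Call:
{"fn": "apply_moves", "kwargs": {"series": [[[0,0,4],[0,0,0],0],[[0,0,9],[0,0,0],30],[[-1,-1,13],[0,0,-0.15],75],[[-4,-4,16],[0,0,-0.3],75],[[-7,-8,16],[0,0,-0.48],75],[[-10,-12,15],[0,0,-0.66],75],[[-13,-15,14],[0,0,-0.84],75],[[-13.8,-16.5,12],[0,0,-1.0],75],[[-13.8,-16.5,9],[0,0,-1.117],75],[[-13.8,-16.5,8],[0,0,-1.117],75]]}}

```text
clock: 21.75
eef_pos: [407.7, -177.8, 158.9]
eef_rot: [-3.14, 0.001, 0.306]
wrist_force: [-0.5, 0.2, 1.2]
finger_gap: 70.2
```

Run:
```python
from h import *
for n in ("side","top"): p,d=snap(n,"6")
crop("side","6",200,100,420,300,3);
for n in("side","top"):
    p,d=load(n,"6")
    print([(b[2].round(0),b[1][4]) for b in blobs(mask(p,"blue"),30)])
```

```text
[(array([349., 202.]), np.int32(473)), (array([196., 255.]), np.int32(760)), (array([248., 286.]), np.int32(57))]
[(array([204., 171.]), np.int32(278)), (array([ 20., 235.]), np.int32(3799)), (array([334., 247.]), np.int32(82))]
```

View pics/side6c200_100.png

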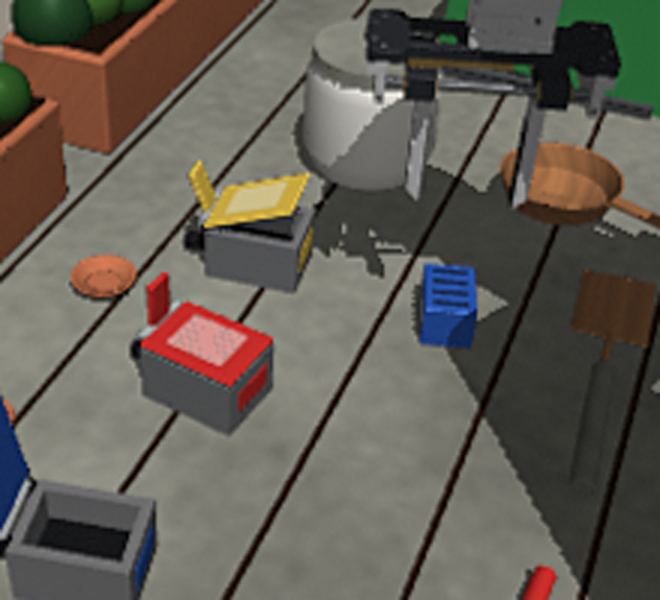

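View pics/top6.png

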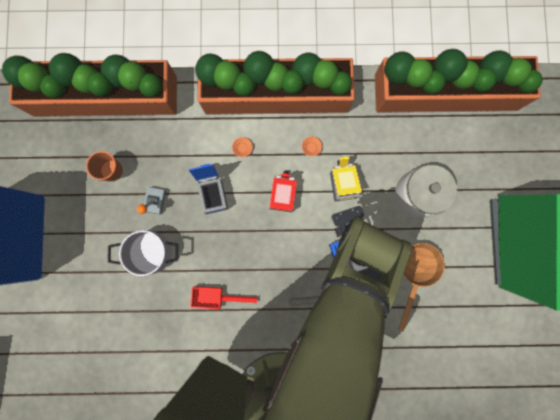

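The red cap is shut. The blue cartridge hasn't moved (side pixel 349,202), so I'll grasp it.

Call:
{"fn": "apply_moves", "kwargs": {"series": [[[0,0,-4],[0,0,0],75],[[0,0,-8],[0,0,0],75],[[0,0,-10.6],[0,0,0],75],[[0,0,-10.6],[0,0,0],75],[[0,0,-10.6],[0,0,0],20],[[0,0,-10.6],[0,0,0],20],[[0,0,-10.6],[0,0,0],20],[[0,0,-10.6],[0,0,0],20],[[0,0,-10.6],[0,0,0],20],[[0,0,-10.6],[0,0,0],20]], "grip_force": 30}}

```text
clock: 23.1
eef_pos: [408.5, -178.0, 54.7]
eef_rot: [3.141, -0.001, 0.306]
wrist_force: [-2.1, 1.2, 9.1]
finger_gap: 43.4
```

Call:
{"fn": "apply_moves", "kwargs": {"series": [[[0,0,3],[0,0,0],20],[[0,0,8],[0,0,0],20],[[1,4,12],[0,0,0.18],20],[[2,8,12],[0,0,0.36],20],[[4,13,12],[0,0,0.54],20],[[6,18,12],[0,0,0.72],20],[[8,23,12],[0,0,0.9],20],[[10,28,12],[0,0,1.08],20],[[12,32,12],[0,0,1.26],20],[[13.5,35,12],[0,0,1.44],20]]}}

```text
clock: 24.35
eef_pos: [543.4, 173.9, 173.8]
eef_rot: [-3.141, -0.0, 1.753]
wrist_force: [-0.2, 0.3, -0.9]
finger_gap: 43.3
```

Call:
{"fn": "apply_moves", "kwargs": {"series": [[[1.0,0.6,0],[0,0,0.038],20],[[1.4,1.0,-2],[0,0,0.038],20],[[1.4,1.0,-4],[0,0,0.038],20],[[1.4,1.0,-5],[0,0,0.038],20],[[1.4,1.0,-5.5],[0,0,0.038],20],[[1.4,1.0,-5.5],[0,0,0.038],20],[[1.4,1.0,-5.5],[0,0,0.038],20],[[1.4,1.0,-5.5],[0,0,0.038],20],[[1.4,1.0,-5.5],[0,0,0.038],20],[[1.4,1.0,-5.5],[0,0,0.038],20]]}}

```text
clock: 25.6
eef_pos: [557.1, 182.2, 119.1]
eef_rot: [3.141, 0.0, 1.784]
wrist_force: [-0.5, -0.3, -1.5]
finger_gap: 43.8
```

Run:
```python
from h import *
p,d=snap("side","7")
crop("side","7",120,140,340,340,3);
```

```text
(no output)
```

View pics/side7c120_140.png

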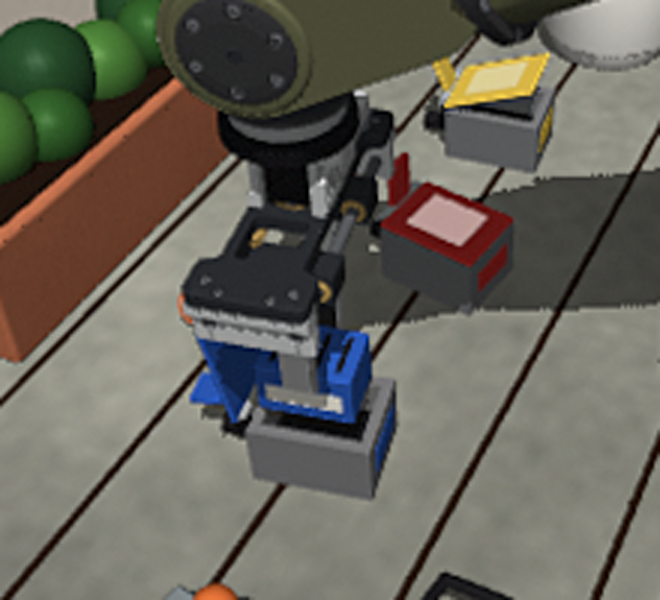

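The blue cartridge is held level over its well, at about (315,380) in the crop. Lowering it now.

Call:
{"fn": "apply_moves", "kwargs": {"series": [[[0,0,-0.8],[0,0,0],20],[[0,0,-1.2],[0,0,0],20],[[0,0,-1.4],[0,0,0],20],[[0,0,-1.6],[0,0,0],20],[[0,0,-1.8],[0,0,0],20],[[0,0,-2.0],[0,0,0],20],[[0,0,-2.2],[0,0,0],20],[[0,0,-2.4],[0,0,0],20],[[0,0,-2.6],[0,0,0],20],[[0,0,-2.6],[0,0,0],20]]}}

```text
clock: 26.9
eef_pos: [557.1, 182.1, 92.7]
eef_rot: [-3.141, 0.0, 1.784]
wrist_force: [-2.1, -0.8, -1.6]
finger_gap: 43.7
```

Call:
{"fn": "apply_moves", "kwargs": {"series": [[[0,0,-0.5],[0,0,0],20],[[0,0,-0.9],[0,0,0],20],[[0,0,-1.2],[0,0,0],20],[[0,0,-1.4],[0,0,0],20],[[0,0,-1.5],[0,0,0],20],[[0,0,-1.5],[0,0,0],20],[[0,0,-1.5],[0,0,0],70],[[0,0,-1.5],[0,0,0],70],[[0,0,-1.5],[0,0,0],70],[[0,0,-1.5],[0,0,0],70]]}}

```text
clock: 28.15
eef_pos: [557.2, 182.2, 78.0]
eef_rot: [3.141, 0.0, 1.784]
wrist_force: [-0.5, 0.1, -0.6]
finger_gap: 65.8
```

Call:
{"fn": "apply_moves", "kwargs": {"series": [[[0,0,2],[0,0,0],70],[[0,0,4],[0,0,0],0],[[0,0,4],[0,0,0],0],[[0,0,4],[0,0,0],0],[[0,0,4],[0,0,0],0],[[0,0,4],[0,0,0],0],[[0,0,4],[0,0,0],0],[[0,0,2.5],[0,0,0],0],[[0,0,1.5],[0,0,0],0],[[0,0,1.0],[0,0,0],0]]}}

```text
clock: 29.4
eef_pos: [556.7, 182.0, 86.9]
eef_rot: [-3.14, 0.0, 1.784]
wrist_force: [-3.6, -1.6, 6.6]
finger_gap: 0.4
```

Call:
{"fn": "apply_moves", "kwargs": {"series": [[[0,0,-0.3],[0,0,0],0],[[0,0,-0.5],[0,0,0],0],[[0,0,-0.7],[0,0,0],0],[[0,0,-0.9],[0,0,0],0],[[0,0,-1.0],[0,0,0],0],[[0,0,-1.1],[0,0,0],0],[[0,0,-1.2],[0,0,0],0],[[0,0,-1.35],[0,0,0],0],[[0,0,-1.5],[0,0,0],0],[[0,0,-1.5],[0,0,0],0]]}}

```text
clock: 30.65
eef_pos: [557.0, 182.1, 74.1]
eef_rot: [3.142, 0.0, 1.784]
wrist_force: [-8.6, -3.0, 15.9]
finger_gap: 0.2
```

Call:
{"fn": "apply_moves", "kwargs": {"series": [[[0,0,3],[0,0,0],0],[[0,0,8],[0,0,0],0],[[0,0,13],[0,0,0],0],[[0,0,16],[0,0,0],0],[[3,0.6,17],[0,0,0],0],[[8,1.7,17],[0,0,0],0],[[11.4,2.45,17],[0,0,0],0],[[11.4,2.45,14],[0,0,0],0],[[11.4,2.45,10],[0,0,0],0],[[11.4,2.45,7.5],[0,0,0],0]]}}

```text
clock: 31.9
eef_pos: [670.7, 206.6, 145.5]
eef_rot: [-3.14, 0.0, 1.784]
wrist_force: [0.6, 0.3, 0.2]
finger_gap: -0.0
```

Run:
```python
from h import *
p,d=snap("side","8")
crop("side","8",120,140,340,340,3);
```

```text
(no output)
```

View pics/side8c120_140.png

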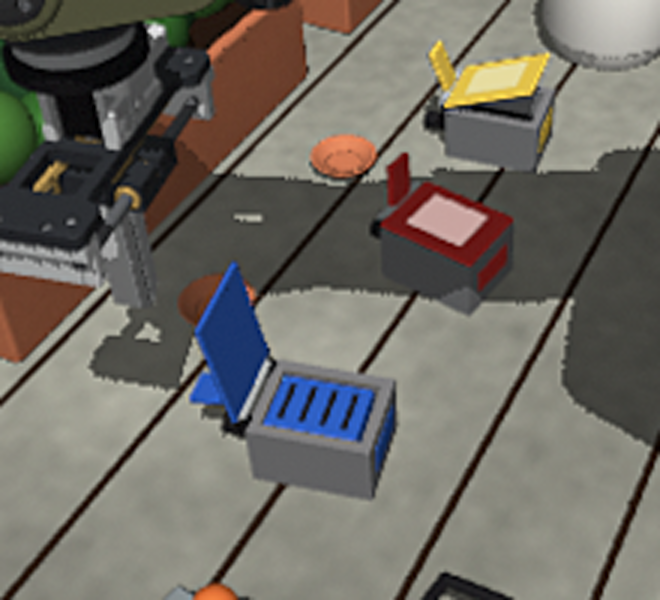

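The blue cartridge is flush, at about (320,405) in the crop. Closing the blue cap the same way.

Call:
{"fn": "apply_moves", "kwargs": {"series": [[[-3.0,-0.65,-0.5],[0,0,0],0],[[-5.1,-1.1,-0.6],[0,0,0],0],[[-6.25,-1.35,-0.6],[0,0,0],0],[[-7.3,-1.6,-0.7],[0,0,0],0],[[-8.4,-1.8,-1.0],[0,0,0],0],[[-9.4,-2.05,-1.5],[0,0,0],0],[[-10.3,-2.25,-2.2],[0,0,0],0],[[-11.05,-2.4,-3.0],[0,0,0],0],[[-11.75,-2.55,-4.2],[0,0,0],0],[[-12.15,-2.65,-5.0],[0,0,0],0]]}}

```text
clock: 33.2
eef_pos: [549.0, 180.0, 96.9]
eef_rot: [-3.141, 0.0, 1.784]
wrist_force: [0.7, -0.1, 0.5]
finger_gap: 0.3
```

Call:
{"fn": "apply_moves", "kwargs": {"series": [[[-0.3,-0.05,-0.8],[0,0,0],0],[[-0.4,-0.1,-1.3],[0,0,0],0],[[-0.4,-0.1,-1.6],[0,0,0],0],[[-0.4,-0.1,-1.75],[0,0,0],0],[[-0.4,-0.1,-1.8],[0,0,0],0],[[-0.4,-0.1,-1.8],[0,0,0],0],[[-0.4,-0.1,-1.8],[0,0,0],0],[[-0.4,-0.1,-1.8],[0,0,0],0],[[-0.4,-0.1,-1.8],[0,0,0],0],[[-0.4,-0.1,-1.8],[0,0,0],0]]}}

```text
clock: 34.45
eef_pos: [545.7, 179.2, 81.0]
eef_rot: [3.141, 0.0, 1.784]
wrist_force: [-5.3, -1.9, 11.6]
finger_gap: 0.6
```

Call:
{"fn": "apply_moves", "kwargs": {"series": [[[0,0,4],[0,0,0],0],[[0,0,9],[0,0,0],0],[[0,-1,13],[0,0,0],0],[[0.3,-6,13],[0,0,0],0],[[0.8,-12,13],[0,0,0],0],[[1.3,-18,13],[0,0,0],0],[[1.8,-24,13],[0,0,0],0],[[2.3,-30,13],[0,0,0],0],[[2.9,-36,12],[0,0,0],0],[[2.9,-36.9,9],[0,0,0],0]]}}

```text
clock: 35.7
eef_pos: [575.0, -193.7, 170.5]
eef_rot: [3.139, 0.002, 1.78]
wrist_force: [0.1, 0.8, -0.4]
finger_gap: -0.0
```

Run:
```python
from h import *
for n in ("side","top"): p,d=snap(n,"9")
crop("side","9",120,100,340,340,2.5);
```

```text
(no output)
```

View pics/side9c120_100.png

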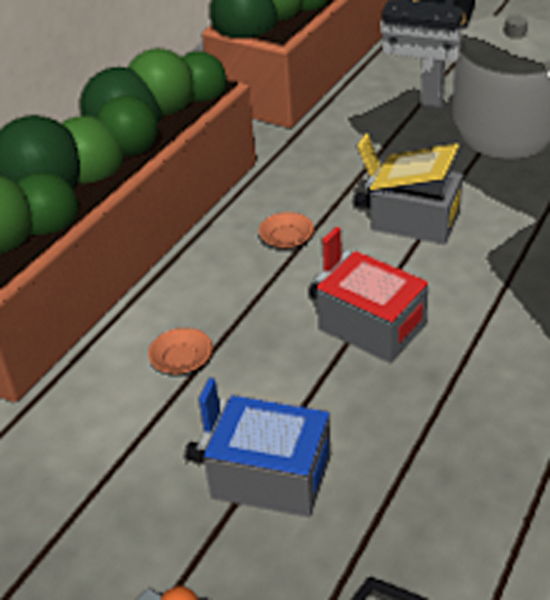

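Run:
```python
from h import *
p,d=load("top","3");P=pts("top",d)
m=(d>0)&(P[...,2]>125)&(P[...,2]<175)&(P[...,0]>420)&(P[...,0]<680)&(P[...,1]<-250)&(P[...,1]>-520)
print("crock",np.percentile(P[m],[2,98],axis=0).round(0).tolist())
p,d=load("top","0");P=pts("top",d)
m=(d>0)&(abs(P[...,0]-560)<130)&(P[...,1]<-250)&(P[...,1]>-520)&(P[...,2]>100)
print("crock",np.percentile(P[m],[2,98],axis=0).round(0).tolist())
```

```text
crock [[499.0, -449.0, 127.0], [611.0, -337.0, 155.0]]
crock [[495.0, -449.0, 102.0], [612.0, -332.0, 154.0]]
```

Call:
{"fn": "apply_moves", "kwargs": {"series": [[[0,0,-3],[0,0,0],0],[[0,0,-5],[0,0,0],0],[[0,0,-6.2],[0,0,0],0],[[0,0,-7.2],[0,0,0],0],[[0,0,-8],[0,0,0],0],[[0,0,-8.6],[0,0,0],0],[[0,0,-8.9],[0,0,0],0],[[0,0,-9.05],[0,0,0],0],[[0,0,-9.05],[0,0,0],0],[[0,0,-9.05],[0,0,0],0]]}}

```text
clock: 37.05
eef_pos: [574.7, -189.9, 80.9]
eef_rot: [3.141, 0.0, 1.784]
wrist_force: [-8.5, 2.6, 13.3]
finger_gap: 0.6
```

Call:
{"fn": "apply_moves", "kwargs": {"series": [[[0,0,4],[0,0,0],0],[[0,0,9],[0,0,0],0],[[0,0,14],[0,0,0],0],[[-3,3,16],[0,0,0],0],[[-6,7,18],[0,0,0],0],[[-10,11,20],[0,0,0],0],[[-14,15,22],[0,0,0],0],[[-18,18,22],[0,0,0],0],[[-22,18,22],[0,0,0],0],[[-25,18,22],[0,0,0],0]]}}

```text
clock: 38.3
eef_pos: [323.3, -9.5, 299.8]
eef_rot: [3.14, 0.0, 1.785]
wrist_force: [-0.7, 0.1, -0.3]
finger_gap: 0.4
```

Run:
```python
from h import *
for n in ("side","top"): p,d=snap(n,"10")
crop("side","10",150,130,350,390,2.2);crop("top","10",120,130,400,290,2.8)
from scipy.optimize import least_squares
uv={}
for n in("top","side"):
    p,_=load(n,"10");b=[b for b in blobs(mask(p,"orange",150,100),20) if 30<b[1][4]<400 and abs(b[1][2]-b[1][3])<3]
    for q in b: print(n,q[2].round(1),q[1].tolist(),ray(n,q[2],92)[0].round(1))
im=np.hstack([cv2.convertScaleAbs(rectify(n,load(n,"10")[0],(545,345),0,22.,60,60,4),alpha=1.3) for n in("top","side")]);im=cv2.resize(im,(800,400));cv2.imwrite("pics/lev10.png",im[:,:,::-1])
```

```text
top [161.2  68.3] [142, 61, 26, 24, 130] [901.1 312.8  92. ]
top [242.1 146.9] [234, 139, 18, 17, 249] [680.2  93.6  92. ]
top [311.6 145.9] [303, 138, 18, 17, 250] [680.8 -92.2  92. ]
top [141.8 208.6] [137, 205, 9, 9, 49] [518.  358.2  92. ]
side [191.  342.8] [183, 335, 16, 17, 210] [518.4 355.   92. ]
```

View pics/lev10.png

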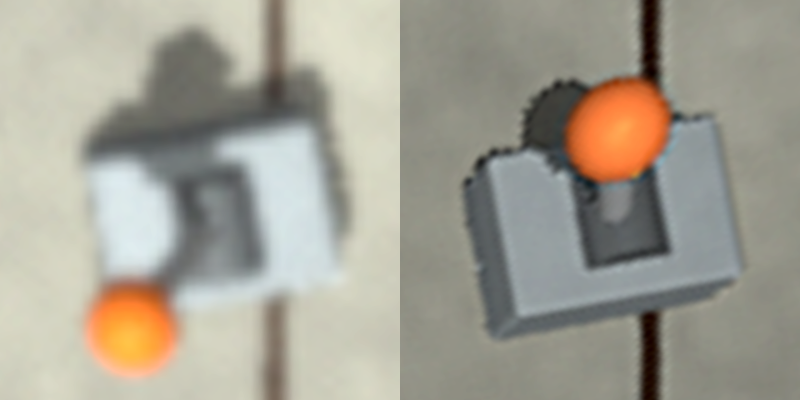

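View pics/side10c150_130.png

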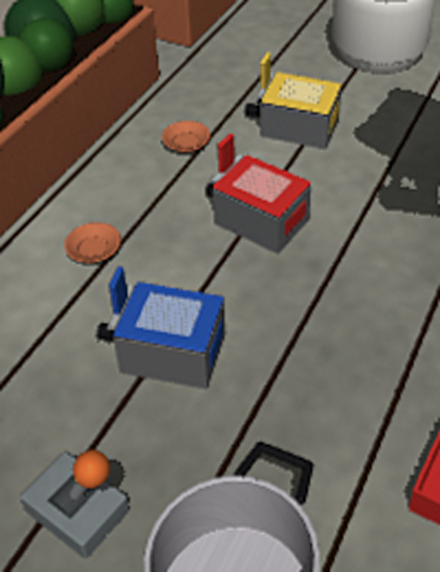

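View pics/top10c120_130.png

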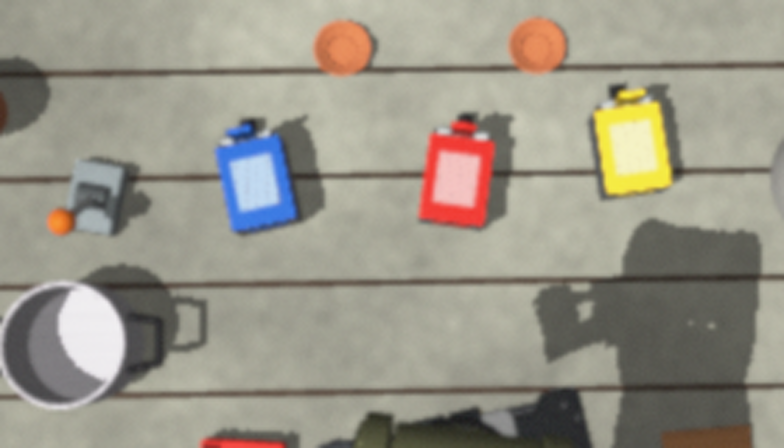

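All three caps look level: blue (255,180), red (457,178) and yellow (633,148) in the top crop. The lever ball is at about (518,356), and the lever's yaw is about -0.13. Moving there now.

Call:
{"fn": "apply_moves", "kwargs": {"series": [[[1.5,3.5,0],[0,0,-0.05],0],[[3,7,-1],[0,0,-0.1],0],[[5,11,-2],[0,0,-0.15],0],[[7,15,-3],[0,0,-0.2],0],[[9,20,-4],[0,0,-0.25],0],[[11,25,-6],[0,0,-0.3],0],[[13,30,-8],[0,0,-0.343],0],[[15,34.5,-10],[0,0,-0.343],0],[[15.8,37.1,-11],[0,0,-0.343],0],[[15.8,37.1,-12],[0,0,-0.343],0]]}}

```text
clock: 39.65
eef_pos: [482.8, 362.6, 177.9]
eef_rot: [-3.141, 0.0, 1.442]
wrist_force: [0.2, -0.5, 0.1]
finger_gap: 0.6
```

Call:
{"fn": "apply_moves", "kwargs": {"series": [[[0,0,-4],[0,0,0],0],[[0,0,-7.2],[0,0,0],0],[[0,0,-7.2],[0,0,0],0],[[1.5,-0.2,-7.2],[0,0,0],0],[[3,-0.4,-7.2],[0,0,0],0],[[4.5,-0.6,-7.2],[0,0,0],0],[[6,-0.8,-7.2],[0,0,0],0],[[7.4,-1.0,-7.2],[0,0,0],0],[[8.4,-1.1,-7.2],[0,0,0],0],[[9.1,-1.2,-7.2],[0,0,0],0]]}}

```text
clock: 40.9
eef_pos: [568.2, 350.0, 106.9]
eef_rot: [-3.126, 0.004, 1.442]
wrist_force: [-71.6, -1.2, 30.5]
finger_gap: 0.8
```

Call:
{"fn": "apply_moves", "kwargs": {"series": [[[-0.8,0.1,0],[0,0,0],0],[[-2,0.2,0],[0,0,0],0],[[-3,0.4,2],[0,0,0],0],[[-3,0.4,7],[0,0,0],0],[[-3,0.4,13],[0,0,0],0],[[-6,-3,18],[0,0,0],0],[[-10,-8,20],[0,0,0],0],[[-13,-13,20],[0,0,0],0],[[-17,-18,20],[0,0,0],0],[[-21,-22,20],[0,0,0],0]]}}

```text
clock: 42.15
eef_pos: [362.0, 127.8, 308.7]
eef_rot: [3.139, -0.001, 1.441]
wrist_force: [0.2, -0.4, 0.1]
finger_gap: 0.4
```

Run:
```python
from h import *
for n in ("side","top"): p,d=snap(n,"11")
crop("side","11",100,130,350,390,2.2);crop("top","11",80,120,400,290,2.5)
for n in("top","side"):
    p,d=load(n,"11");b=[b for b in blobs(mask(p,"orange",150,100),20) if 30<b[1][4]<400 and abs(b[1][2]-b[1][3])<4]
    for q in b: print(n,q[2].round(1),q[1].tolist(),ray(n,q[2],92)[0].round(1))
    P=pts(n,d)
    for c,xy,ps in(("red",(558.2,-14),-.148),("blue",(557.2,182.6),.213),("yellow",(590,-187),.18)):
        w=P[...,:2]-xy;a=w[...,0]*np.cos(ps)+w[...,1]*np.sin(ps);b=-w[...,0]*np.sin(ps)+w[...,1]*np.cos(ps)
        m=(abs(a)<36)&(abs(b)<26)&(d>0)&(P[...,2]>45)&(P[...,2]<75)
        co=np.linalg.lstsq(np.c_[a[m],b[m],np.ones(m.sum())],P[m][:,2],rcond=None)[0];print(n,c,"cap slope a,b,z",co.round(3),m.sum())
```

```text
top [346.9  65. ] [333, 59, 20, 19, 79] [ 904.9 -193.    92. ]
top [162.1  69. ] [144, 61, 24, 25, 134] [899.  310.5  92. ]
top [242.  146.8] [233, 139, 18, 17, 249] [680.5  93.9  92. ]
top [311.6 146.1] [303, 138, 18, 17, 249] [680.4 -92.2  92. ]
top [147.7 182.6] [143, 179, 9, 8, 47] [587.  343.9  92. ]
top red cap slope a,b,z [-2.0000e-03  2.0000e-03  5.6034e+01] 496
top blue cap slope a,b,z [6.0000e-03 1.0000e-02 5.6419e+01] 493
top yellow cap slope a,b,z [-1.0000e-03  3.0000e-03  5.5723e+01] 491
side [160.1 320.9] [153, 314, 15, 15, 187] [587.2 343.   92. ]
side red cap slope a,b,z [4.0000e-03 2.0000e-03 5.6255e+01] 452
side blue cap slope a,b,z [ 7.0000e-03 -2.0000e-03  5.6182e+01] 737
side yellow cap slope a,b,z [-4.0000e-03 -8.0000e-03  5.6293e+01] 305
```

View pics/side11c100_130.png

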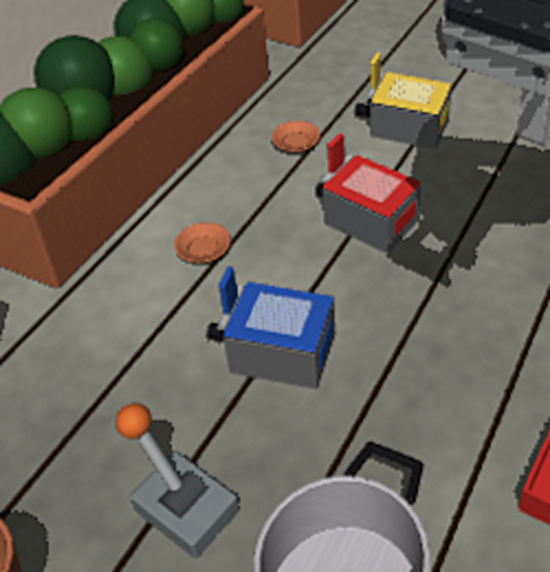

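View pics/top11c80_120.png

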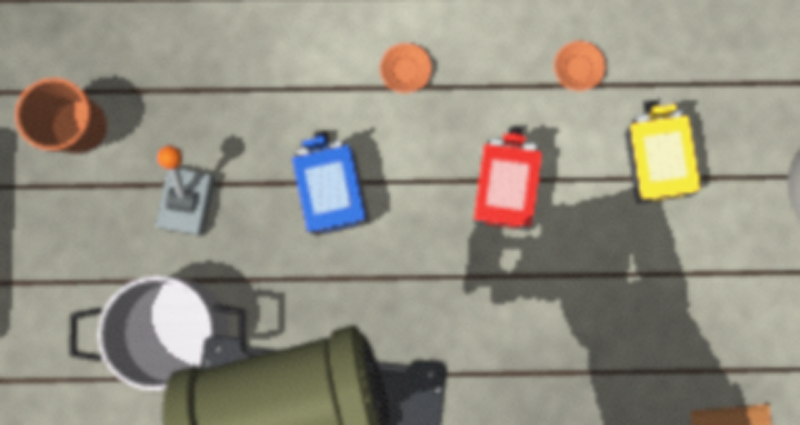

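Run:
```python
from h import *
def tri(t,s):
    A=[];B=[]
    for n,uv in(("top",t),("side",s)):
        K,E=cam(n);M=K@E[:3]
        for i in(0,1): r=uv[i]*M[2]-M[i];r=r/np.linalg.norm(r[:3]);A.append(r[:3]);B.append(-r[3])
    x,res,_,_=np.linalg.lstsq(np.array(A),np.array(B),rcond=None);return x.round(1)
def ball(tag):
    o=[]
    for n in("top","side"):
        p,_=load(n,tag);
        h=cv2.cvtColor(p,cv2.COLOR_RGB2HSV);m=cv2.inRange(h,(3,110,60),(18,255,255))
        c={"10":{"top":(142,209),"side":(191,343)},"11":{"top":(148,183),"side":(160,321)}}[tag][n]
        k=min(blobs(m,15),key=lambda b:np.hypot(*(b[2]-c)));(x,y),r=cv2.minEnclosingCircle(np.argwhere(k[0])[:,::-1].astype(np.float32));print(n,k[2].round(2),(x,y),r)
        o.append(k[2])
    return tri(*o)
a,b=ball("10"),ball("11");print(a,b,np.hypot(*(b-a)[:2]))
c,s=np.cos(-.13),np.sin(-.13)
for n in("side","top"):
  p,d=load(n,"11");P=pts(n,d)
  # shaft points: z 35..80 near lever line
  w=P[...,:2]-(555.7,351.5);aa=w[...,0]*c+w[...,1]*s;bb=-w[...,0]*s+w[...,1]*c
  m=(d>0)&(abs(bb)<10)&(P[...,2]>32)&(P[...,2]<85)&(abs(aa)<45)
  q=np.c_[aa[m],P[m][:,2]];print(n,len(q), np.polyfit(q[:,1],q[:,0],1) if len(q)>5 else "")
```

```text
top [141.19 208.88] (141.26470947265625, 208.7941131591797) 4.801525115966797
side [191.04 342.8 ] (190.5, 342.5) 8.860122680664062
top [147.21 182.37] (147.5, 182.5) 4.94984769821167
side [160.3  320.86] (160.19564819335938, 320.8043518066406) 8.329614639282227
[516.2 357.6  97.7] [586.5 344.   94.3] 71.60342170594917
side 280 [  0.64827917 -29.13015523]
top 74 [  0.62852693 -28.27342251]
```

The shaft's lean fits a lever at its on stop, and the contact force pointed the same way. I'll do a slow second push to confirm.

Call:
{"fn": "apply_moves", "kwargs": {"series": [[[4,4,0],[0,0,0],0],[[8,9,0],[0,0,0],0],[[11,14,-2],[0,0,0],0],[[15,19,-4],[0,0,0],0],[[17.6,22.4,-8],[0,0,0],0],[[17.6,22.4,-13],[0,0,0],0],[[17.6,22.4,-18],[0,0,0],0],[[17.6,22.4,-20],[0,0,0],0],[[18.6,22.3,-20],[0,0,0],0],[[19.6,22.2,-20],[0,0,0],0]]}}

```text
clock: 43.5
eef_pos: [561.4, 351.6, 110.2]
eef_rot: [3.138, -0.002, 1.441]
wrist_force: [0.2, 0.2, -0.0]
finger_gap: 0.9
```

Call:
{"fn": "apply_moves", "kwargs": {"series": [[[0.1,0,0],[0,0,0],0],[[0.2,0,0],[0,0,0],0],[[0.3,0,0],[0,0,0],0],[[0.4,-0.1,0],[0,0,0],0],[[0.5,-0.1,0],[0,0,0],0],[[0.6,-0.1,0],[0,0,0],0],[[0.7,-0.1,0],[0,0,0],0],[[0.7,-0.1,0],[0,0,0],0],[[0.7,-0.1,0],[0,0,0],0],[[0.7,-0.1,0],[0,0,0],0]]}}

```text
clock: 44.75
eef_pos: [565.7, 350.2, 107.4]
eef_rot: [-3.139, 0.001, 1.441]
wrist_force: [-8.1, -1.1, 3.3]
finger_gap: 0.6
```

Call:
{"fn": "apply_moves", "kwargs": {"series": [[[0.05,0,0],[0,0,0],0],[[0.1,0,0],[0,0,0],0],[[0.15,0,0],[0,0,0],0],[[0.15,0,0],[0,0,0],0],[[0.15,0,0],[0,0,0],0],[[0.15,0,0],[0,0,0],0],[[0.15,0,0],[0,0,0],0],[[0.15,0,0],[0,0,0],0],[[0.15,0,0],[0,0,0],0],[[0.15,0,0],[0,0,0],0]]}}

```text
clock: 46.0
eef_pos: [566.1, 350.3, 107.3]
eef_rot: [-3.137, 0.002, 1.441]
wrist_force: [-17.2, -2.4, 7.1]
finger_gap: 0.5
```

Call:
{"fn": "apply_moves", "kwargs": {"series": [[[-0.1,0,0],[0,0,0],0],[[-0.2,0,0],[0,0,0],0],[[-0.4,0,0],[0,0,0],0],[[-1,0.1,0],[0,0,0],0],[[-2,0.3,3],[0,0,0],0],[[-2,0.3,9],[0,0,0],0],[[-4,-2,15],[0,0,0],0],[[-8,-7,20],[0,0,0],0],[[-12,-12,20],[0,0,0],0],[[-16,-17,20],[0,0,0],0]]}}

```text
clock: 47.25
eef_pos: [420.5, 196.1, 307.2]
eef_rot: [3.14, -0.001, 1.441]
wrist_force: [1.1, 0.1, -0.2]
finger_gap: 0.6
```

Run:
```python
from h import *
for n in("side","top"):
    p,d=snap(n,"12");
    h=cv2.cvtColor(p,cv2.COLOR_RGB2HSV);m=cv2.inRange(h,(3,110,60),(18,255,255))
    c={"top":(148,183),"side":(160,321)}[n]
    k=min(blobs(m,15),key=lambda b:np.hypot(*(b[2]-c)));print(n,k[2].round(2))
crop("side","12",100,130,350,390,2.2)
print(manip.read_state()["clock"])
```

```text
side [160.3  320.86]
top [147.2  182.44]
47.35
```

View pics/side12c100_130.png

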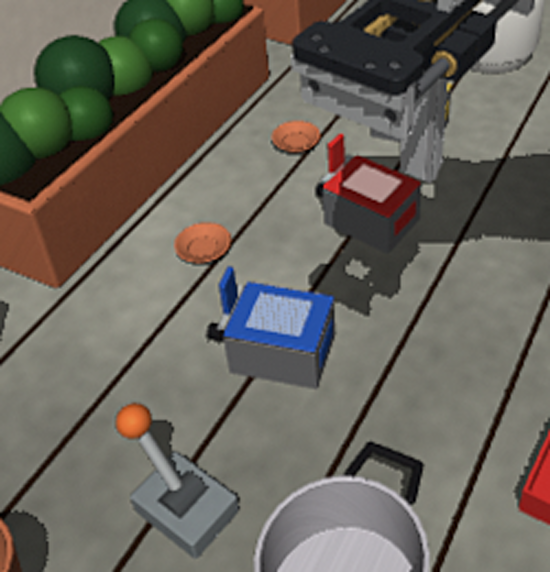

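The ball didn't move in the second push (side pixel 160,321, same as before), so the lever is at its stop. No yellow cartridge shows in any view, with the arm in different places. Handing in.

Run:
```python
from cell import manip
print(manip.sign_off())
```

```text
the job is handed in; nothing more can be done
None
```

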